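Rubber stamps back in their holder by size

ROBOT

A 6-joint arm with a two-finger parallel gripper is mounted at the origin on the work surface. World frame = base frame: x ahead of the robot, y to its left, z up, the work surface at z = 0. Lengths are in m, angles in rad, forces in N, time in s.
With the tool pointing down it reaches from about 0.35 to 0.85 m from the base axis. Payload 8.1 kg.
Tool frame: the origin (TCP) lies between the finger pads; the fingertips stand manip.nose_length ahead of it and the grasp point (between the pads) lies 11 mm behind it (manip.nose_length is the distance from the TCP to the fingertips, in m); x points along the fingers, y is the direction in which the jaws open and shut, and the axes are right-handed (so a half turn about x gives the same grasp; the last joint's range is limited). The gripper opens to 85 mm and grips with 20 to 120 N. Pads are 22 mm wide; open, the fingers measure 114 mm over their backs; the gripper's body (76 mm by 85 mm) begins 54 mm behind the grasp point. The pads swing forward as they close: fully open they stand 13 mm farther back than shut.
Start: joints at [-1.354, 0.13, 1.488, -0, 1.523, -0.085], TCP at [0.178, -0.573, 0.212] pointing down, gripper open.
Joint ranges: [-2.96, 2.96], [-0.89, 2.26], [0.02, 2.5], [-1.34, 4.48], [0, 2.73], [-2.66, 2.66]. Speed limits (rad/s): [2.39, 2.39, 2.79, 3.14, 3.14, 3.14].

INTERFACE

Orientations are given as a rotation vector (axis times angle).
In Python, from station import manip gives the robot as it stands. The module is installed in compiled form; this text tells all that it offers.
- The arm moves only by the shell command python3 -m handwheel 'ROWS' [FORCE]. ROWS is JSON, one flat list of numbers, 5 for each row, row after row: the shift along the tool's x, y, z in cm, then the turn about the tool's x in rad, then the opening in per cent of the stroke, from 0 (shut) to 100 (fully open). In form: [x, y, z, yaw, gripper, x, y, z, yaw, gripper, ...]. A call has 1 to 20 rows; each row shifts and turns the commanded pose from where the row before left it, along the tool's axes as they then stand; what a row does not reach is not made up. A row lasts 1/8 s, in which the tool goes at most 62.5 mm and 10.7 degrees, less where a joint would pass 70% of its speed; a pose out of reach is approached as far as the arm can. A call with a gripper value outside its range is refused whole. The fingers move at their own pace and stop on an object; FORCE is the grip in N (left out, the last holds). Time passes only in rows, so rows that do not move let the fingers close. It gives the time, the measured TCP pose, the force and the opening at its end, in the units of the state.
- manip.sense(): the state, without advancing time (a new reading comes with each control period).
- manip.get_image(name): name is "side" or "top"; returns a dict with "pixels" (480x640x3 uint8, red, green, blue), "fovy" (degrees; the focal length in pixels is half the picture's height over the tangent of half this angle, whatever the lens; pixels are square), "cx", "cy" (the principal point, pixels), "dist" ([k1, k2, p1, p2, k3] as OpenCV has them; the pictures are not rectified), "R" (3x3) and "t" (3): a world point X has camera coordinates R X + t. Camera axes: x right, y down, z forward; pixel columns grow to the right and rows downward; lengths in m; the calibration is good to about 2 mm. A picture is of the moment at which its call begins. There is no depth.
- manip.hand_in(): hands the job in, once; it reports no verdict.
The state is a dict: "t": time; "joint_pos": joint angles; "joint_velocities": joint speeds; "tau": joint torques, N m; "tcp_pos": TCP position; "orientation": TCP orientation; "ft_force": force on the tool from outside, world axes, zero at the start; "moment": the same for the moment, N m; "finger_gap": opening from 0.0 (shut) to 1.0 (fully open).
Only numpy, scipy, OpenCV 4.12 (cv2) and the standard library are available. Lean on these libraries where they do the work, as an engineer would, in place of code of your own. Each camera call takes 0.05 s, during which the arm holds its last target. There are 200 camera calls.

TASK

Put the four rubber stamps back in the holder, one to a well, standing upright in the middle of the wells and lined up by size: the largest in the end well next to the ink pad, then smaller and smaller to the smallest at the far end. Do not shove or knock over the mug, and leave the stamps standing by themselves.

Things in the scene. Friction and masses are not known exactly. Their poses are not given: they have to be found in the camera images.
- stamp_1: rubber stamp number 1 of 4 in size (smallest), standing face down: a black round base disc 26 mm across and 13 mm thick, then a narrow neck, then a turned brown wooden knob 21 mm across at its widest, which lies 10 to 17 mm below the top; 64 mm tall in all, solid of revolution, 40 to 95 g. Origin: centre of the underside; z up along the handle. Grip it by the knob from above
- stamp_2: rubber stamp number 2 of 4 in size (second smallest), standing face down: a black round base disc 36 mm across and 13 mm thick, then a narrow neck, then a turned brown wooden knob 24 mm across at its widest, which lies 10 to 17 mm below the top; 70 mm tall in all, solid of revolution, 40 to 95 g. Origin: centre of the underside; z up along the handle. Grip it by the knob from above
- stamp_3: rubber stamp number 3 of 4 in size (second largest), standing face down: a black round base disc 46 mm across and 13 mm thick, then a narrow neck, then a turned brown wooden knob 27 mm across at its widest, which lies 10 to 17 mm below the top; 76 mm tall in all, solid of revolution, 40 to 95 g. Origin: centre of the underside; z up along the handle. Grip it by the knob from above
- stamp_4: rubber stamp number 4 of 4 in size (largest), standing face down: a black round base disc 56 mm across and 13 mm thick, then a narrow neck, then a turned brown wooden knob 30 mm across at its widest, which lies 10 to 17 mm below the top; 82 mm tall in all, solid of revolution, 40 to 95 g. Origin: centre of the underside; z up along the handle. Grip it by the knob from above
- well_a: one of the four identical round wells of the black stamp holder, a fixed low strip 346 x 88 mm: the leftmost (+y) end well as seen from the robot. Black cup 80 mm across outside, 74 mm inside, 9 mm deep, grey felt floor; wells 84 mm apart centre to centre along the strip. Origin: centre of the cup's underside, 8 mm above the table; the felt floor is 3 mm and the rim 12 mm above the origin. Its y axis runs along the strip (towards the left end), x across it
- well_b: one of the four identical round wells of the black stamp holder, a fixed low strip 346 x 88 mm: second from the left as seen from the robot. Black cup 80 mm across outside, 74 mm inside, 9 mm deep, grey felt floor; wells 84 mm apart centre to centre along the strip. Origin: centre of the cup's underside, 8 mm above the table; the felt floor is 3 mm and the rim 12 mm above the origin. Its y axis runs along the strip (towards the left end), x across it
- well_c: one of the four identical round wells of the black stamp holder, a fixed low strip 346 x 88 mm: third from the left as seen from the robot. Black cup 80 mm across outside, 74 mm inside, 9 mm deep, grey felt floor; wells 84 mm apart centre to centre along the strip. Origin: centre of the cup's underside, 8 mm above the table; the felt floor is 3 mm and the rim 12 mm above the origin. Its y axis runs along the strip (towards the left end), x across it
- well_d: one of the four identical round wells of the black stamp holder, a fixed low strip 346 x 88 mm: the rightmost (-y) end well as seen from the robot. Black cup 80 mm across outside, 74 mm inside, 9 mm deep, grey felt floor; wells 84 mm apart centre to centre along the strip. Origin: centre of the cup's underside, 8 mm above the table; the felt floor is 3 mm and the rim 12 mm above the origin. Its y axis runs along the strip (towards the left end), x across it
- ink_pad: open ink pad, fixed on the table just beyond one end of the stamp holder (either end; a white sponge cup stands at the other): low dark metal tin 66 x 90 mm with a dark red pad on top, standing in its steel lid (74 x 98 mm), 18 mm high in all. Origin: centre of the underside; 104 mm from the centre of the nearest well
- mug: dull pink ceramic mug, 80 mm across and 85 mm tall, loose on the table among the stamps, its handle towards the robot (a further 36 mm). Origin: centre of the underside. Not to be handled
There are look-alikes about, which are no part of the job. What is shaped like the ink_pad but green or purple is not meant.

How it is judged:
At the end, for the whole second after the job is handed in: Each stamp stands on the felt floor of its own well, face down and upright (within 0.1 rad), its centre within 15 mm of the well's centre, released and at rest; the largest is in the end well next to the ink pad and the sizes fall well by well to the smallest at the other end (height (world z) of each of stamp_1, stamp_2, stamp_3, stamp_4 below 0.016 m and angle between each of stamp_1, stamp_2, stamp_3, stamp_4's own z axis and vertical below 0.1 rad and linear speed of each of stamp_1, stamp_2, stamp_3, stamp_4 below 0.02 m/s and ((horizontal distance between ink_pad and well_a below 0.15 m and horizontal distance between stamp_4 and well_a below 0.015 m and horizontal distance between stamp_3 and well_b below 0.015 m and horizontal distance between stamp_2 and well_c below 0.015 m and horizontal distance between stamp_1 and well_d below 0.015 m) or (horizontal distance between ink_pad and well_d below 0.15 m and horizontal distance between stamp_1 and well_a below 0.015 m and horizontal distance between stamp_2 and well_b below 0.015 m and horizontal distance between stamp_3 and well_c below 0.015 m and horizontal distance between stamp_4 and well_d below 0.015 m))); the robot touches nothing.
It fails at once if the mug is shoved more than 30 mm or tipped over (distance of mug from where it was at the start of the episode above 0.03 m or angle between mug's own z axis and vertical above 0.35 rad).
It also fails if it takes over 104 s, if anything falls off the work surface, if the arm or the gripper's body presses on something with over 40 N, if the wrist force passes 120 N, or if a joint passes its speed limit or range.

## Working session

There is one attempt and no reset: what is moved stays moved. The work goes in short steps, Python scripts to look and compute and a shell command to move; the robot and the scene stay as the last step left them, time stands still between calls to the robot, and variables do not carry over. Pictures are saved under pics/ and viewed, about 12 in all and at most 16, crops included, and the job is handed in when it is done.

```bash
mkdir -p pics
python3 - <<'E'
from station import manip
import cv2
s=manip.sense(); print(s, manip.nose_length)
for n in("top","side"):
    d=manip.get_image(n); cv2.imwrite(f"pics/{n}0.png",d["pixels"][:,:,::-1])
    print(n,d["fovy"],d["cx"],d["cy"],d["dist"],d["R"],d["t"])
E
```

```text
{'t': 0.0, 'joint_pos': array([-1.35440798e+00,  1.31178468e-01,  1.48924573e+00, -2.97645904e-05,
        1.52299995e+00, -8.54382968e-02]), 'joint_velocities': array([-0.00126054, -0.00027989,  0.00148408,  0.00106569,  0.00190941,
       -0.00097988]), 'tau': array([ 2.33593317e-03, -5.69399929e+01, -5.00552666e+01, -6.69783572e-05,
        1.46810169e-02, -1.42044149e-05]), 'tcp_pos': array([ 0.17822418, -0.57232052,  0.21115255]), 'orientation': array([ 2.0595594 ,  0.31512318, -2.05987087]), 'ft_force': array([-0.22664189,  0.98663427, -0.21529121]), 'moment': array([-0.00043656, -0.03163059, -0.00951561]), 'finger_gap': 0.9997107962571479} 0.008
top 51.097668438123385 314.44174688985095 233.96278535547404 [-0.09133307  0.          0.          0.          0.        ] [[ 0.02771354 -0.99957738 -0.00877594]
 [-0.99062057 -0.02628796 -0.1340889 ]
 [ 0.13380153  0.01240971 -0.99093045]] [-0.01847172  0.50435847  0.99496499]
side 44.56699594921279 322.85932201968944 235.88243142939007 [-0.17602351  0.          0.          0.          0.        ] [[-0.98811432 -0.15371159 -0.00168719]
 [-0.0983743   0.64074365 -0.76142634]
 [ 0.11812111 -0.75221029 -0.64824924]] [0.50653117 0.10991162 1.24536674]
```

View pics/top0.png

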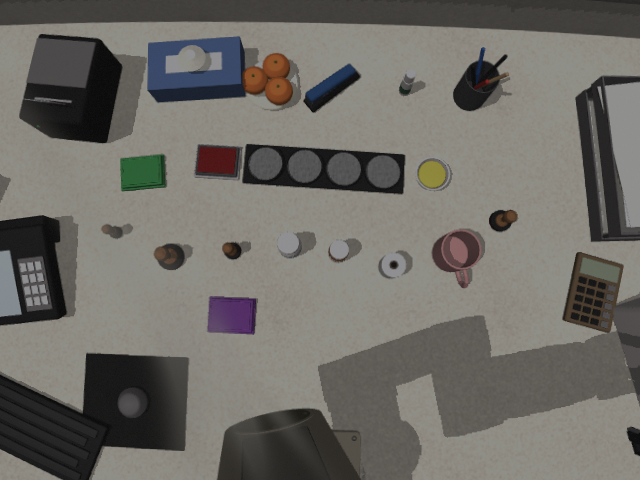

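View pics/side0.png

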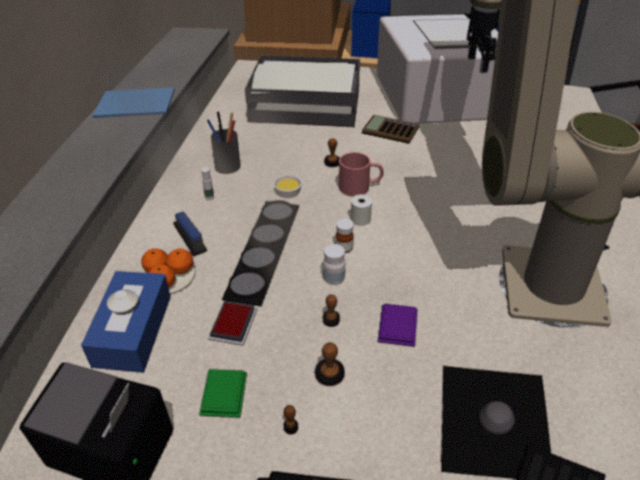

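The top view shows the red ink pad at (218,160), next to the left (+y) end of the holder, so stamp_4 goes to well_a, then 3→b, 2→c, 1→d. The green pad at (143,172) and the purple one at (232,315) are look-alikes. Stamp candidates in the top view are (115,231), (170,256), (232,250) and (502,220). Other round things that aren't stamps are the bottles at (289,244) and (339,250), the roll at (393,264), the glue stick at (407,83) and the mouse at (132,402). I'll check the four in one close crop montage.

```bash
cat > h.py <<'E'
import numpy as np, cv2
from station import manip
def K(d):
    f=240/np.tan(np.radians(d["fovy"])/2); return np.array([[f,0,d["cx"]],[0,f,d["cy"]],[0,0,1.]])
def ray(d,uv):
    p=cv2.undistortPoints(np.array([[uv]],float),K(d),np.array(d["dist"]))[0,0]
    R=np.array(d["R"]); return -R.T@np.array(d["t"]), R.T@np.array([*p,1.])
def plane(d,uv,z):
    c,r=ray(d,uv); return c+r*(z-c[2])/r[2]
def proj(d,X):
    R=np.array(d["R"]); return cv2.projectPoints(np.array([X],float),cv2.Rodrigues(R)[0],np.array(d["t"],float),K(d),np.array(d["dist"]))[0][0,0]
def tri(d1,a,d2,b):
    c1,r1=ray(d1,a);c2,r2=ray(d2,b)
    s=np.linalg.lstsq(np.c_[r1,-r2],c2-c1,rcond=None)[0]
    p,q=c1+r1*s[0],c2+r2*s[1]; return (p+q)/2,np.linalg.norm(p-q)
E
python3 - <<'E'
from h import *
T=manip.get_image("top");S=manip.get_image("side")
t=[(115,231),(170,256),(232,250),(502,220)]; out=[]
s=[]
rows=[[],[]]
for uv in t:
    X=plane(T,uv,.035); sv=proj(S,X); print(uv,X.round(3),sv.round())
    for i,(d,c) in enumerate(((T,uv),(S,sv))):
        x,y=int(c[0]),int(c[1]); p=cv2.copyMakeBorder(d["pixels"],40,40,40,40,0)[y+10:y+70,x+10:x+70]
        rows[i].append(cv2.resize(p,(200,200),interpolation=cv2.INTER_CUBIC))
cv2.imwrite("pics/m.png",cv2.convertScaleAbs(np.vstack([np.hstack(r) for r in rows])[:,:,::-1],alpha=1.5))
# felt discs: contours
g=cv2.cvtColor(T["pixels"],cv2.COLOR_RGB2GRAY)[140:200,243:408]
m=cv2.morphologyEx((g>50).astype(np.uint8),cv2.MORPH_OPEN,np.ones((5,5)))
for c in cv2.findContours(m,cv2.RETR_LIST,cv2.CHAIN_APPROX_NONE)[0]:
    a=cv2.contourArea(c)
    if 500<a<1500:
        (u,v),w,_=cv2.fitEllipse(c); print("well",a,round(u+243,1),round(v+140,1),np.round(w,1),plane(T,(u+243,v+140),.015).round(4))
E
```

```text
(115, 231) [0.5   0.411 0.035] [293. 412.]
(170, 256) [0.451 0.291 0.035] [332. 360.]
(232, 250) [0.467 0.163 0.035] [333. 308.]
(502, 220) [ 0.544 -0.393  0.035] [334. 154.]
well 812.0 382.8 171.3 [31.4 32.9] [ 0.6455 -0.1462  0.015 ]
well 822.0 343.5 168.4 [31.7 33.1] [ 0.6495 -0.0625  0.015 ]
well 812.0 304.1 165.7 [31.7 32.7] [0.6533 0.0215 0.015 ]
well 801.0 265.0 163.2 [31.2 32.8] [0.6568 0.1053 0.015 ]
```

View pics/m.png

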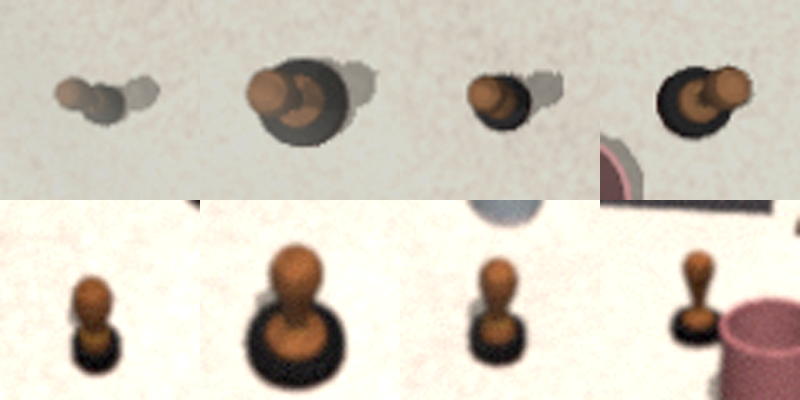

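The close crops show base widths of about 13, 27, 17 and 22 px. That makes (115,231) stamp_1, (170,256) stamp_4, (232,250) stamp_2 and (502,220) stamp_3, which stands beside the mug. The wells measure 84 mm apart, as described. Next I'll locate each stamp by knob and by base, and express the results in tool axes.

Run:
```python
from h import *
from scipy.spatial.transform import Rotation as Ro
T=manip.get_image("top");S=manip.get_image("side")
M=Ro.from_rotvec(manip.sense()["orientation"]).as_matrix(); print(M.round(3))
pk=[(106.3,228.9),(227.5,248.5),(511.6,216.4),(160.4,253.6)];pb=[(116.5,232.2),(232.9,250.6),(500.2,220.9),(171.2,256.6)]
bc=[(293,412),(333,308),(334,154),(332,360)]; H=[64,70,76,82]
kc=[(92,97),(97,77),(98,65),(97,68)]
for i in range(4):
    z=(H[i]-13.5)/1000
    s=np.array(bc[i])-30+np.array(kc[i])*.3
    P,e=tri(T,pk[i],S,s)
    print(i+1,"knob",plane(T,pk[i],z).round(4),"base",plane(T,pb[i],.012).round(4),"tri",P.round(4),e.round(4))
print("mug rim",plane(T,(460,250),.085).round(3))
```

```text
[[-0.     0.297 -0.955]
 [ 0.001 -0.955 -0.297]
 [-1.    -0.001 -0.   ]]
1 knob [0.5016 0.4239 0.0505] base [0.5002 0.4176 0.012 ] tri [0.5009 0.4221 0.0545] 0.0002
2 knob [0.4676 0.1684 0.0565] base [0.468  0.1651 0.012 ] tri [0.4678 0.168  0.0586] 0.0008
3 knob [ 0.5473 -0.403   0.0625] base [ 0.546  -0.3976  0.012 ] tri [ 0.5469 -0.4033  0.0618] 0.0009
4 knob [0.4524 0.3005 0.0685] base [0.4516 0.2952 0.012 ] tri [0.4516 0.2992 0.0724] 0.0008
mug rim [ 0.474 -0.29   0.085]
```

Both methods agree to within a few mm, and the heights match. I'll take stamp_3 first at (0.547,-0.402): 10 rows over, then check.

```bash
python3 -m handwheel '[0,-0.53,-4.03,0,60, 0,-0.53,-4.03,0,60, 0,-0.53,-4.03,0,60, 0,-0.53,-4.03,0,60, 0,-0.53,-4.03,0,60, 0,-0.53,-4.03,0,60, 0,-0.53,-4.03,0,60, 0,-0.53,-4.03,0,60, 0,-0.53,-4.03,0,60, 0,-0.53,-4.03,0,60, 4,0,0,0,60, 4,0,0,0,60, 0,0,0,0,60, 0,0,0,0,60]' 40
python3 - <<'E'
from h import *
T=manip.get_image("top");S=manip.get_image("side")
a=T["pixels"][150:300,400:600];b=S["pixels"][80:230,240:440]
cv2.imwrite("pics/a1.png",np.hstack([cv2.resize(a,(400,300)),cv2.resize(b,(400,300))])[:,:,::-1])
E
```

```text
t: 2.05
tcp_pos: [0.5478, -0.403, 0.1339]
orientation: [2.06, 0.312, -2.058]
ft_force: [0.2, -0.3, 1.2]
finger_gap: 0.602
```

View pics/a1.png

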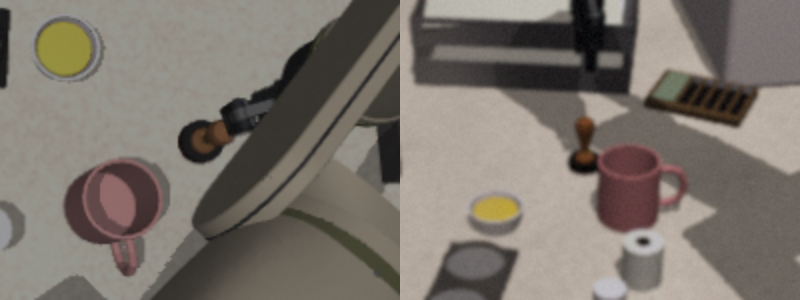

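The gripper is above stamp_3, which stands at (585,145) in the right half. The mug is clear. I'll descend and close.

```bash
python3 -m handwheel '[1.7,0,0,0,60, 1.7,0,0,0,60, 1.7,0,0,0,60, 1.7,0,0,0,60, 1.6,0,0,0,60, 0,0,0,0,60, 0,0,0,0,0, 0,0,0,0,0, 0,0,0,0,0, 0,0,0,0,0, 0,0,0,0,0, 0,0,0,0,0, -1,0,0,0,0, -2,0,0,0,0, 0,0,0,0,0]' 40
python3 - <<'E'
from h import *
T=manip.get_image("top");S=manip.get_image("side")
a=T["pixels"][150:300,400:600];b=S["pixels"][80:230,240:440]
cv2.imwrite("pics/a2.png",np.hstack([cv2.resize(a,(400,300)),cv2.resize(b,(400,300))])[:,:,::-1])
E
```

```text
t: 4.03
tcp_pos: [0.549, -0.4039, 0.0816]
orientation: [2.061, 0.309, -2.054]
ft_force: [-0.8, -0.2, -1.3]
finger_gap: 0.246
```

View pics/a2.png

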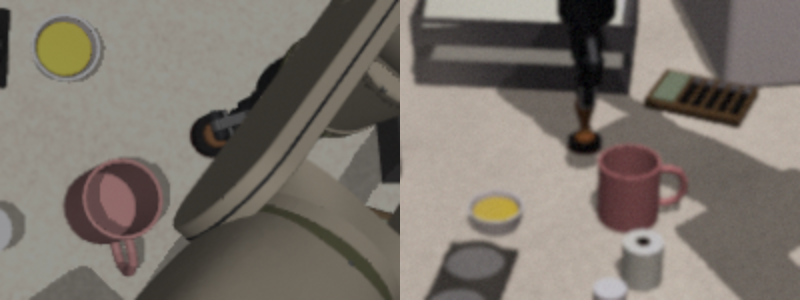

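Held: the gap is non-zero, and the base has lifted with the knob, at (585,140) in the right half. The mug hasn't moved. I'll lift and carry it to well_b.

```bash
python3 -m handwheel '[-4,0,0,0,0, -4,0,0,0,0, -4,0,0,0,0, 0,-3.13,-1.88,0,0, 0,-3.13,-1.88,0,0, 0,-3.13,-1.88,0,0, 0,-3.13,-1.88,0,0, 0,-3.13,-1.88,0,0, 0,-3.13,-1.88,0,0, 0,-3.13,-1.88,0,0, 0,-3.13,-1.88,0,0, 0,-3.13,-1.88,0,0, 0,-3.13,-1.88,0,0, 0,-3.13,-1.88,0,0, 0,-3.13,-1.88,0,0, 4,0,0,0,0, 4,0,0,0,0, 0,0,0,0,0, 0,0,0,0,0]'
cat > look.py <<'E'
from h import *
import sys
from scipy.spatial.transform import Rotation as Ro
s=manip.sense(); M=Ro.from_rotvec(s["orientation"]).as_matrix()
X=np.array([float(v) for v in sys.argv[1:4]])
print("to go, tool cm:",(M.T@(X-s["tcp_pos"])*100).round(2), M[:,1].round(3))
if len(sys.argv)>4:
    T=manip.get_image("top");S=manip.get_image("side"); P=X.copy();P[2]=.05
    r=[]
    for d in (T,S):
        x,y=proj(d,P).astype(int); p=cv2.copyMakeBorder(d["pixels"],60,60,60,60,0)[y:y+120,x:x+120]
        r.append(cv2.resize(p,(400,400),interpolation=cv2.INTER_CUBIC))
    cv2.imwrite(sys.argv[4],np.hstack(r)[:,:,::-1])
E
python3 look.py .6533 .0215 .064 pics/a3.png
```

```text
t: 6.5
tcp_pos: [0.6516, 0.0231, 0.1194]
orientation: [2.06, 0.313, -2.058]
ft_force: [0.2, -0.3, 0.5]
finger_gap: 0.246
to go, tool cm: [ 5.54  0.2  -0.11] [ 0.297 -0.955  0.   ]
```

View pics/a3.png

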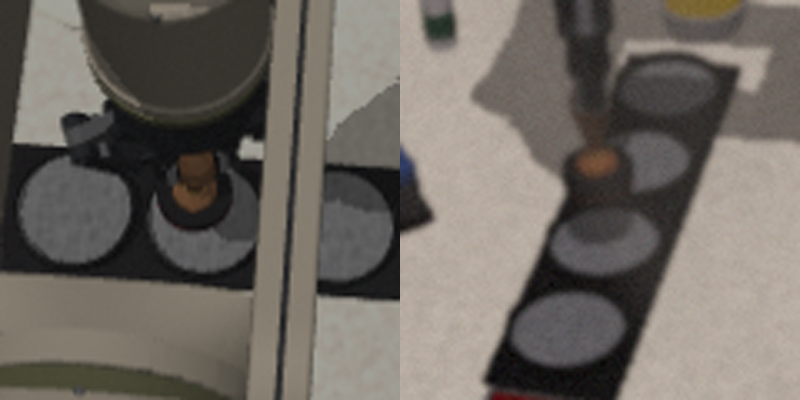

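Stamp_3 hangs upright above well_b, the second well from the pad end. I'll lower it and check the force.

```bash
python3 -m handwheel '[1.5,0.2,-0.1,0,0, 1.5,0,0,0,0, 1.2,0,0,0,0, 0.6,0,0,0,0, 0.3,0,0,0,0, 0.2,0,0,0,0, 0,0,0,0,0, 0,0,0,0,0]'
```

```text
t: 7.6
tcp_pos: [0.6531, 0.0216, 0.0657]
orientation: [2.06, 0.313, -2.058]
ft_force: [-0.7, -0.3, -0.6]
finger_gap: 0.249
```

```bash
python3 -m handwheel '[0.1,0,0,0,0, 0.1,0,0,0,0, 0,0,0,0,0, 0,0,0,0,0]'; python3 -m handwheel '[0.1,0,0,0,0, 0,0,0,0,0, 0,0,0,0,0]'
```

```text
t: 8.1
tcp_pos: [0.6527, 0.0216, 0.0632]
orientation: [2.059, 0.313, -2.059]
ft_force: [-0.1, -0.2, -0.8]
finger_gap: 0.245
t: 8.48
tcp_pos: [0.6527, 0.0216, 0.0622]
orientation: [2.059, 0.313, -2.059]
ft_force: [0.9, -0.6, -1.2]
finger_gap: 0.249
```

```bash
python3 -m handwheel '[0.1,0,0,0,0, 0,0,0,0,0, 0,0,0,0,0]'; python3 -m handwheel '[0.1,0,0,0,0, 0,0,0,0,0, 0,0,0,0,0]';python3 -m handwheel '[0.1,0,0,0,0, 0,0,0,0,0, 0,0,0,0,0]'
```

```text
t: 8.85
tcp_pos: [0.6527, 0.0216, 0.0612]
orientation: [2.059, 0.313, -2.059]
ft_force: [-0.4, -0.8, -1.3]
finger_gap: 0.249
t: 9.22
tcp_pos: [0.6529, 0.0216, 0.0604]
orientation: [2.059, 0.313, -2.059]
ft_force: [0.3, 0.9, 0.4]
finger_gap: 0.248
t: 9.6
tcp_pos: [0.6534, 0.0218, 0.0603]
orientation: [2.061, 0.313, -2.057]
ft_force: [-1.1, 1.6, 6.4]
finger_gap: 0.245
```

Contact is at 6 N. I'll release, rise and head for stamp_4.

```bash
python3 -m handwheel '[0,0,0,0,35, 0,0,0,0,50, 0,0,0,0,60, 0,0,0,0,60, -2,0,0,0,60, -3,0,0,0,60, -4.5,0,0,0,60, -4.5,0,0,0,60, 0,-3.23,1.1,0,65, 0,-3.23,1.1,0,65, 0,-3.23,1.1,0,65, 0,-3.23,1.1,0,65, 0,-3.23,1.1,0,65, 0,-3.23,1.1,0,65, 0,-3.23,1.1,0,65, 0,-3.23,1.1,0,65, 0,-3.23,1.1,0,65, 0,-3.23,1.1,0,65]'; python3 -m handwheel '[3,0,0,0,65, 3,0,0,0,65, 0,0,0,0,65]'; python3 look.py .452 .298 .0555;  python3 look.py .6533 .0215 .06 pics/a4.png
```

```text
t: 11.85
tcp_pos: [0.4514, 0.2983, 0.2011]
orientation: [2.062, 0.314, -2.057]
ft_force: [0.4, 0.8, -0.4]
finger_gap: 0.653
t: 12.22
tcp_pos: [0.4502, 0.2966, 0.138]
orientation: [2.055, 0.312, -2.062]
ft_force: [-0.0, 0.2, 0.1]
finger_gap: 0.649
to go, tool cm: [ 8.25 -0.08 -0.24] [ 0.297 -0.955  0.001]
to go, tool cm: [  7.79  32.31 -11.23] [ 0.297 -0.955  0.001]
```

View pics/a4.png

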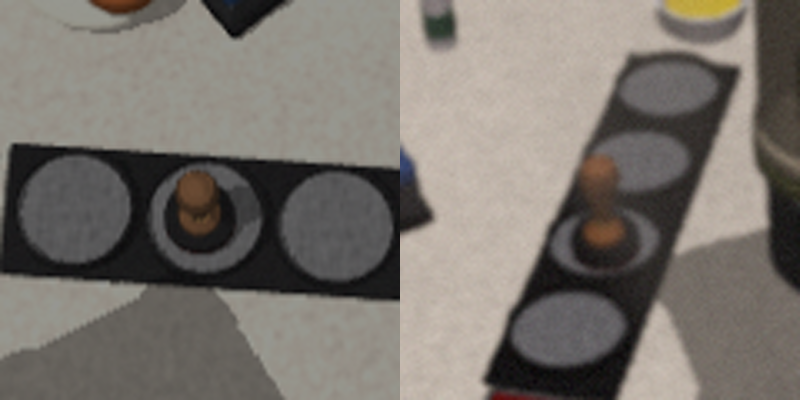

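Stamp_3 stands centred in well_b, at (198,215) in the crop. Now I'll grip stamp_4 and carry it to well_a.

```bash
python3 -m handwheel '[2,0,-0.1,0,65, 2,0,0,0,65, 2,0,0,0,65, 1.6,0,0,0,65, 0.8,0,0,0,65, 0,0,0,0,65, 0,0,0,0,0, 0,0,0,0,0, 0,0,0,0,0, 0,0,0,0,0, 0,0,0,0,0, 0,0,0,0,0, 0,0,0,0,0]' 40; python3 -m handwheel '[-2,0,0,0,0, -3,0,0,0,0, -4,0,0,0,0, -4,0,0,0,0, 0,3.06,-1.73,0,0, 0,3.06,-1.73,0,0, 0,3.06,-1.73,0,0, 0,3.06,-1.73,0,0, 0,3.06,-1.73,0,0, 0,3.06,-1.73,0,0, 0,3.06,-1.73,0,0, 0,3.06,-1.73,0,0, 4,0,0,0,0, 3,0,0,0,0, 0,0,0,0,0, 0,0,0,0,0]'; python3 look.py .6568 .1053 .0645 pics/a5.png
```

```text
t: 13.95
tcp_pos: [0.4533, 0.298, 0.0562]
orientation: [2.061, 0.314, -2.058]
ft_force: [0.7, 0.4, 5.8]
finger_gap: 0.267
t: 15.95
tcp_pos: [0.6581, 0.1051, 0.1164]
orientation: [2.06, 0.313, -2.058]
ft_force: [0.3, -0.1, -0.7]
finger_gap: 0.263
to go, tool cm: [ 5.19 -0.06  0.12] [ 0.297 -0.955  0.   ]
```

View pics/a5.png

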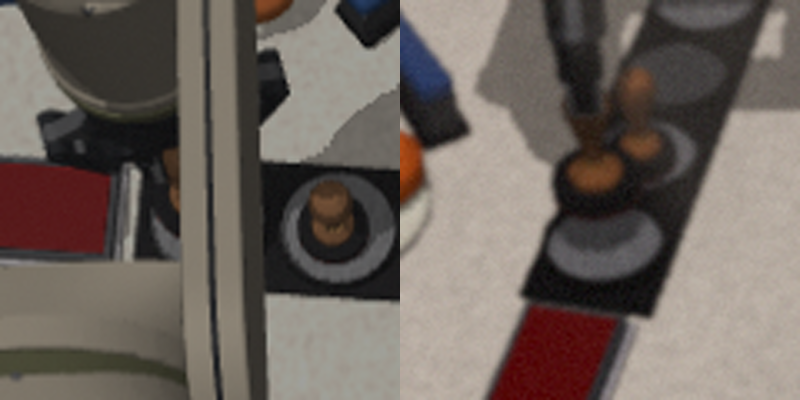

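Stamp_4 hangs above well_a, beside the pad. I'll lower it.

```bash
python3 -m handwheel '[1.5,0,0.1,0,0, 1.5,0,0,0,0, 1.0,0,0,0,0, 0.5,0,0,0,0, 0.3,0,0,0,0, 0,0,0,0,0, 0,0,0,0,0]';for i in 1; do python3 -m handwheel '[0.1,0,0,0,0, 0,0,0,0,0, 0,0,0,0,0]';python3 -m handwheel '[0.1,0,0,0,0, 0,0,0,0,0, 0,0,0,0,0]'; done
```

```text
t: 16.92
tcp_pos: [0.657, 0.1048, 0.068]
orientation: [2.06, 0.313, -2.058]
ft_force: [-1.5, 0.3, 3.7]
finger_gap: 0.259
t: 17.3
tcp_pos: [0.6575, 0.1048, 0.068]
orientation: [2.061, 0.313, -2.057]
ft_force: [-2.4, 0.6, 9.7]
finger_gap: 0.266
t: 17.68
tcp_pos: [0.658, 0.1049, 0.068]
orientation: [2.062, 0.313, -2.055]
ft_force: [-4.1, -0.6, 14.0]
finger_gap: 0.263
```

```bash
python3 -m handwheel '[-0.2,0,0,0,35, 0,0,0,0,50, 0,0,0,0,60, 0,0,0,0,60, -2,0,0,0,60, -3,0,0,0,60, -4,0,0,0,60, -4,0,0,0,60, 0,-1.92,2.7,0,60, 0,-1.92,2.7,0,60, 0,-1.92,2.7,0,60, 0,-1.92,2.7,0,60, 0,-1.92,2.7,0,60, 0,-1.92,2.7,0,60, 4,0,0,0,60, 3.5,0,0,0,60, 0,0,0,0,60, 0,0,0,0,60]'; python3 look.py .468 .167 .0395;  python3 look.py .6568 .1053 .06 pics/a6.png
```

```text
t: 19.92
tcp_pos: [0.4688, 0.1667, 0.1244]
orientation: [2.062, 0.313, -2.057]
ft_force: [0.0, -0.0, 0.3]
finger_gap: 0.604
to go, tool cm: [ 8.49 -0.05  0.09] [ 0.297 -0.955  0.   ]
to go, tool cm: [  6.48  11.45 -16.11] [ 0.297 -0.955  0.   ]
```

View pics/a6.png

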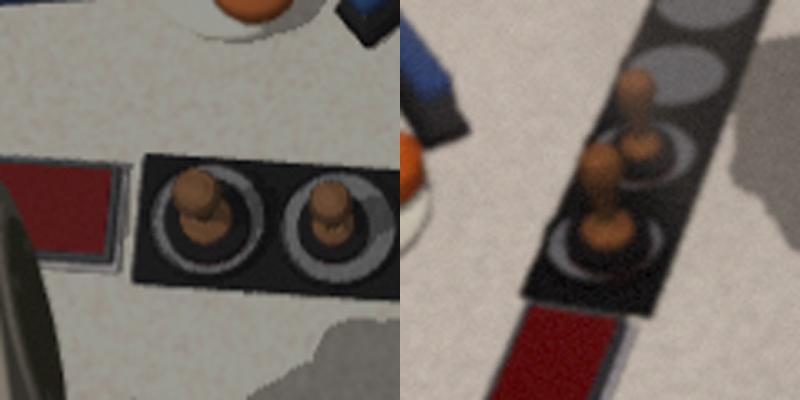

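Stamp_4 stands centred in well_a and stamp_3 is undisturbed. Next is stamp_2 to well_c.

```bash
python3 -m handwheel '[2,0,0.1,0,60, 2,0,0,0,60, 2,0,0,0,60, 1.6,0,0,0,60, 0.9,0,0,0,60, 0,0,0,0,60, 0,0,0,0,0, 0,0,0,0,0, 0,0,0,0,0, 0,0,0,0,0, 0,0,0,0,0, 0,0,0,0,0, 0,0,0,0,0]' 40; python3 -m handwheel '[-2,0,0,0,0, -4,0,0,0,0, -4,0,0,0,0, -4,0,0,0,0, 0,3.41,-1.31,0,0, 0,3.41,-1.31,0,0, 0,3.41,-1.31,0,0, 0,3.41,-1.31,0,0, 0,3.41,-1.31,0,0, 0,3.41,-1.31,0,0, 0,3.41,-1.31,0,0, 0,3.41,-1.31,0,0, 4,0,0,0,0, 4,0,0,0,0, 0,0,0,0,0, 0,0,0,0,0]'; python3 look.py .6495 -.0625 .0505 pics/a7.png
```

```text
t: 21.65
tcp_pos: [0.4676, 0.1664, 0.0383]
orientation: [2.061, 0.313, -2.057]
ft_force: [-1.4, -1.5, 5.1]
finger_gap: 0.245
t: 23.65
tcp_pos: [0.6485, -0.0631, 0.0988]
orientation: [2.06, 0.313, -2.057]
ft_force: [1.6, 0.4, -0.4]
finger_gap: 0.243
to go, tool cm: [ 4.83 -0.03 -0.1 ] [ 0.297 -0.955  0.001]
```

View pics/a7.png

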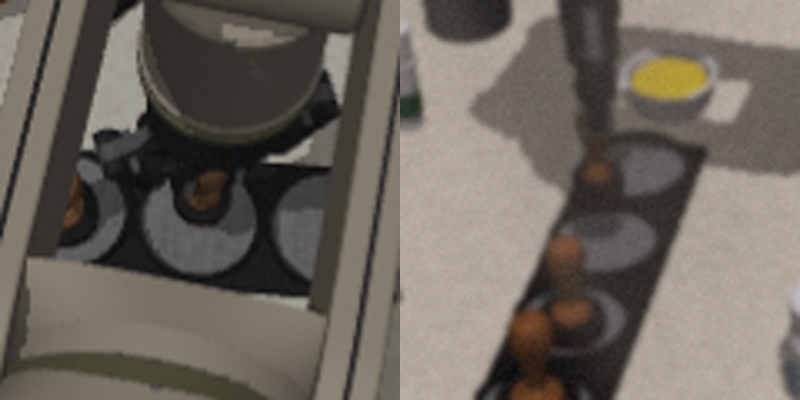

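Stamp_2 is held above well_c. I'll lower it.

```bash
python3 -m handwheel '[1.5,0,-0.1,0,0, 1.5,0,0,0,0, 1.0,0,0,0,0, 0.5,0,0,0,0, 0.3,0,0,0,0, 0,0,0,0,0, 0,0,0,0,0]';python3 -m handwheel '[0.1,0,0,0,0, 0,0,0,0,0, 0,0,0,0,0]';python3 -m handwheel '[0.1,0,0,0,0, 0,0,0,0,0, 0,0,0,0,0]'
```

```text
t: 24.62
tcp_pos: [0.6491, -0.0628, 0.0495]
orientation: [2.059, 0.313, -2.058]
ft_force: [-0.2, 0.3, -0.3]
finger_gap: 0.241
t: 25.0
tcp_pos: [0.6495, -0.0629, 0.0494]
orientation: [2.06, 0.313, -2.057]
ft_force: [-1.8, 0.6, 4.9]
finger_gap: 0.244
t: 25.38
tcp_pos: [0.65, -0.0629, 0.0494]
orientation: [2.061, 0.312, -2.056]
ft_force: [-2.2, 0.7, 10.7]
finger_gap: 0.241
```

```bash
python3 -m handwheel '[-0.1,0,0,0,35, 0,0,0,0,50, 0,0,0,0,60, 0,0,0,0,60, -2,0,0,0,60, -4,0,0,0,60, -4,0,0,0,60, -4,0,0,0,60, 0,-4.6,0,0,60, 0,-4.6,0,0,60, 0,-4.6,0,0,60, 0,-4.6,0,0,60, 0,-4.6,0,0,60, 0,-4.6,0,0,60, 0,-4.6,0,0,60, 0,-4.6,0,0,60, 0,-4.6,0,0,60, 0,-4.6,0,0,60, 0,-4.6,0,0,60]'; python3 -m handwheel '[3,0,0,0,60, 4,0,0,0,60, 0,0,0,0,60, 0,0,0,0,60]'; python3 look.py .501 .421 .0335;  python3 look.py .6495 -.0625 .06 pics/a8.png
```

```text
t: 27.75
tcp_pos: [0.4981, 0.422, 0.1902]
orientation: [2.061, 0.314, -2.057]
ft_force: [0.4, -0.3, 0.1]
finger_gap: 0.604
t: 28.25
tcp_pos: [0.4993, 0.4208, 0.1206]
orientation: [2.062, 0.314, -2.057]
ft_force: [0.7, 0.4, 0.9]
finger_gap: 0.601
to go, tool cm: [ 8.71  0.04 -0.15] [ 0.297 -0.955 -0.001]
to go, tool cm: [6.030e+00 5.061e+01 2.000e-02] [ 0.297 -0.955 -0.001]
```

View pics/a8.png

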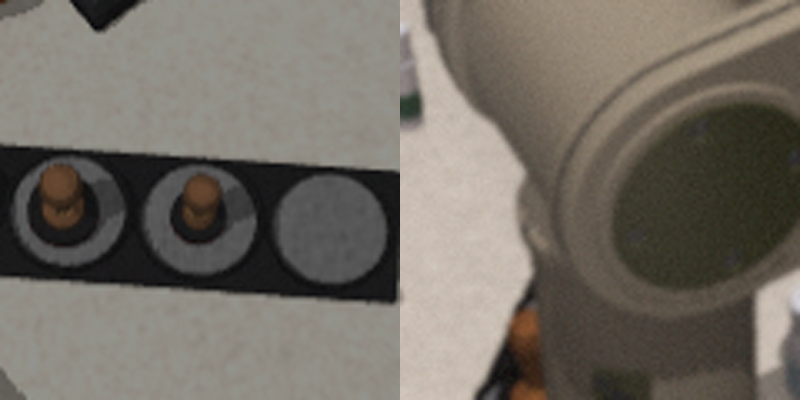

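Stamp_2 stands centred in well_c. Last is stamp_1 to well_d.

```bash
python3 -m handwheel '[2,0,-0.15,0,60, 2,0,0,0,60, 2,0,0,0,60, 1.8,0,0,0,60, 0.9,0,0,0,60, 0,0,0,0,60, 0,0,0,0,0, 0,0,0,0,0, 0,0,0,0,0, 0,0,0,0,0, 0,0,0,0,0, 0,0,0,0,0, 0,0,0,0,0]' 40; python3 -m handwheel '[-2,0,0,0,0, -4,0,0,0,0, -5,0,0,0,0, -4,0,0,0,0, 0,4.5,0.235,0,0, 0,4.5,0.235,0,0, 0,4.5,0.235,0,0, 0,4.5,0.235,0,0, 0,4.5,0.235,0,0, 0,4.5,0.235,0,0, 0,4.5,0.235,0,0, 0,4.5,0.235,0,0, 0,4.5,0.235,0,0, 0,4.5,0.235,0,0, 0,4.5,0.235,0,0, 0,4.5,0.235,0,0, 0,4.5,0.235,0,0, 0,0,0,0,0]'; python3 -m handwheel '[4,0,0,0,0, 4,0,0,0,0, 0,0,0,0,0, 0,0,0,0,0]';python3 look.py .6455 -.1462 .0455 pics/a9.png
```

```text
t: 29.98
tcp_pos: [0.5006, 0.4214, 0.0326]
orientation: [2.061, 0.314, -2.057]
ft_force: [-1.3, -0.6, 6.8]
finger_gap: 0.213
t: 32.22
tcp_pos: [0.6446, -0.1504, 0.182]
orientation: [2.061, 0.308, -2.06]
ft_force: [0.2, 1.5, -0.2]
finger_gap: 0.209
t: 32.72
tcp_pos: [0.6454, -0.1465, 0.1034]
orientation: [2.06, 0.313, -2.057]
ft_force: [0.5, -1.0, 0.8]
finger_gap: 0.209
to go, tool cm: [ 5.79 -0.03 -0.01] [ 0.298 -0.955  0.001]
```

View pics/a9.png

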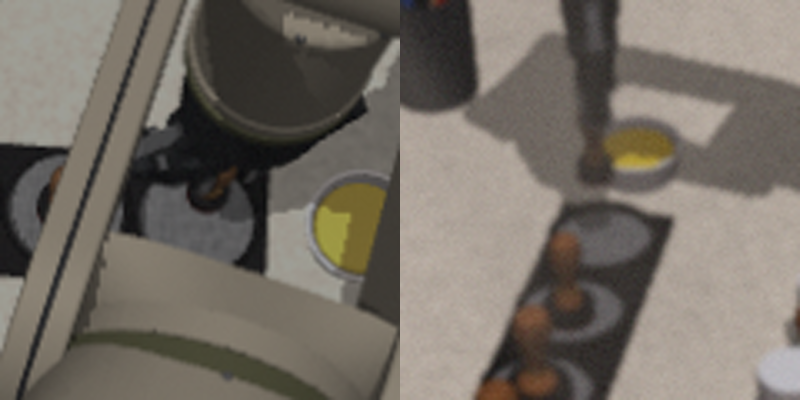

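Stamp_1 is held above well_d, at the far end. I expect contact near z 0.044.

```bash
python3 -m handwheel '[1.5,0,0,0,0, 1.5,0,0,0,0, 1.5,0,0,0,0, 0.7,0,0,0,0, 0.5,0,0,0,0, 0,0,0,0,0, 0,0,0,0,0]';python3 -m handwheel '[0.1,0,0,0,0, 0,0,0,0,0, 0,0,0,0,0]';python3 -m handwheel '[0.1,0,0,0,0, 0,0,0,0,0, 0,0,0,0,0]';python3 -m handwheel '[0.1,0,0,0,0, 0,0,0,0,0, 0,0,0,0,0]'
```

```text
t: 33.7
tcp_pos: [0.6449, -0.1469, 0.0446]
orientation: [2.059, 0.313, -2.058]
ft_force: [-0.4, 0.2, -0.4]
finger_gap: 0.201
t: 34.08
tcp_pos: [0.6449, -0.1469, 0.0436]
orientation: [2.06, 0.313, -2.058]
ft_force: [-0.4, 0.1, 2.4]
finger_gap: 0.207
t: 34.45
tcp_pos: [0.6453, -0.147, 0.0436]
orientation: [2.06, 0.312, -2.057]
ft_force: [-1.2, 0.8, 7.9]
finger_gap: 0.209
t: 34.83
tcp_pos: [0.6459, -0.1471, 0.0436]
orientation: [2.061, 0.312, -2.055]
ft_force: [-1.9, 1.3, 12.9]
finger_gap: 0.204
```

Contact. I'll release, rise, back away toward the robot's right at height, and check.

```bash
python3 -m handwheel '[-0.2,0,0,0,35, 0,0,0,0,50, 0,0,0,0,60, 0,0,0,0,60, -2,0,0,0,60, -4,0,0,0,60, -5,0,0,0,60, -5,0,0,0,60, 0,4,2,0,60, 0,4,2,0,60, 0,4,2,0,60, 0,4,2,0,60, 0,4,2,0,60, 0,4,2,0,60, 0,4,2,0,60, 0,0,0,0,60, 0,0,0,0,60]'
python3 - <<'E'
from h import *
T=manip.get_image("top");S=manip.get_image("side")
cv2.imwrite("pics/f.png",np.hstack([cv2.resize(T["pixels"][110:290,200:500],(400,240)),cv2.resize(S["pixels"][150:330,200:400],(400,360))[:240]*1])[:,:,::-1])
W=[(.6568,.1053),(.6533,.0215),(.6495,-.0625),(.6455,-.1462)];R=[28,23,18,13];H=[82,76,70,64]
hsv=cv2.cvtColor(T["pixels"],cv2.COLOR_RGB2HSV)
br=((hsv[...,0]<20)&(hsv[...,1]>70)&(hsv[...,2]>50)).astype(np.uint8)
for (x,y),h in zip(W,H):
    z=.011+(h-10)/1000
    u,v=proj(T,(x,y,z)); fu,fv=u,v
    m=np.zeros_like(br);cv2.circle(m,(int(u+.5),int(v+.5)),9,1,-1)
    mm=cv2.moments(br*m,True);print("knob px exp",(u.round(1),v.round(1)),"brown centroid",round(mm["m10"]/mm["m00"],1),round(mm["m01"]/mm["m00"],1))
E
```

```text
t: 36.95
tcp_pos: [0.5943, -0.4558, 0.2043]
orientation: [2.06, 0.312, -2.058]
ft_force: [0.7, 0.6, 0.3]
finger_gap: 0.602
knob px exp (np.float64(261.4), np.float64(154.0)) brown centroid 260.9 155.4
knob px exp (np.float64(303.2), np.float64(157.4)) brown centroid 301.4 158.6
knob px exp (np.float64(344.9), np.float64(161.1)) brown centroid 343.6 162.2
knob px exp (np.float64(385.9), np.float64(165.0)) brown centroid 384.8 165.4
```

View pics/f.png

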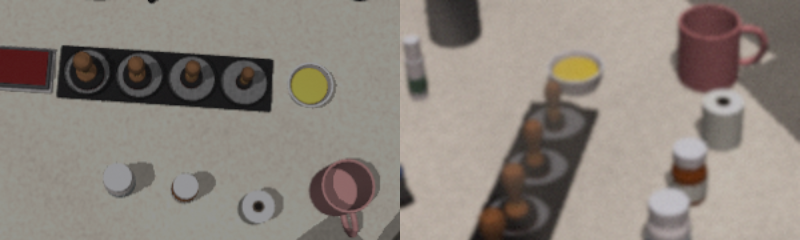

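All four stand upright in order, within about 4 mm (2 px) of the well centres. The mug is standing where it was. Handing in.

```bash
python3 -c "
from station import manip
print(manip.hand_in())"
```

```text
the job is handed in; nothing more can be done
None
```

All four stamps are back in the holder and the job is handed in, after about 37 s of the 104 s allowed. The ink pad is at the left (+y) end, so stamp_4 is in well_a, stamp_3 in well_b, stamp_2 in well_c and stamp_1 in well_d. Each was gripped by its knob, lowered until I felt contact, then released.

**Last checks:** the final pictures show every stamp upright and released. The knobs are within about 2 px (roughly 4 mm) of where well-centred stamps should appear, against 15 mm allowed. The mug is standing where it was by eye, though I didn't measure its shift.

**Disagreements:**
- **Grip:** the measured gap on the larger stamps was narrower than the knob's widest part (about 21 mm against 27 mm on stamp_3), so the grip was probably off the widest band. They still held firmly.
- **Contact height:** stamp_3 touched its floor about 2 mm lower than I had worked out, and stamp_4 about 1 mm higher.

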